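Roll two stool rungs onto their layout lines

TASK

Two stool rungs, a thick and a thin one, lie on the plywood layout board, each outside one of the two straight lines drawn there. Push them with the fingers, one after the other, so that each rolls over the board towards the middle and comes to rest on the line nearest to it: centred over the line, along it, with a bit of the line showing past both ends. Do not grasp or lift the rungs, and leave everything else where it is.

Things in the scene. Friction and masses are not known exactly. Their poses are not given: they have to be found in the camera images.
- board: layout board of plywood, fixed to the bench: 240 mm (its x) by 500 mm (its y), 12 mm thick, its top 12 mm above the bench. Origin at the centre of its underside; x points away from the robot, y to the left. It is turned by up to 14 degrees. Two parallel lines are drawn on it along x, 90 mm either side of its middle.
- line_left (a point): middle of the straight dark line drawn on the board's top, on the left (its board +y side): 220 mm long, 3 mm wide, with a short tick across each end. x runs along the line, y across it over the board to the left, z up.
- line_right (a point): middle of the straight dark line drawn on the board's top, on the right (its board -y side): 220 mm long, 3 mm wide, with a short tick across each end. x runs along the line, y across it over the board to the left, z up.
- thick_rung: thick varnished beech stool rung: cylinder 36 mm in diameter, 130 mm long, with a 20 mm tenon 15 mm long on each end, loose on the board, 75 to 115 mm outside a line, within 3 degrees of parallel to it. Origin mid-length on its axis, 18 mm above the board's top; x along its axis, y and z turn as it rolls. Pushed at 0.03 m/s it rolls on for 2 to 5 mm when the finger stops; slower, less. About 100 g.
- thin_rung: thin varnished beech stool rung: cylinder 28 mm in diameter, 130 mm long, with a 18 mm tenon 15 mm long on each end, loose on the board, 75 to 115 mm outside a line, within 3 degrees of parallel to it. Origin mid-length on its axis, 14 mm above the board's top; x along its axis, y and z turn as it rolls. Pushed at 0.03 m/s it rolls on for 2 to 5 mm when the finger stops; slower, less. About 60 g.
- glue_bottle: white glue bottle, 44 mm diameter, 75 mm tall, standing loose on the board midway between the lines, in its far half; origin at its underside.
- block_plane: block plane with a steel sole 150 by 50 mm, about 55 mm tall, loose on the board midway between the lines, in its near half, lengthwise along the lines; origin at its underside.
- mallet: wooden hammer 280 mm long lying on the bench to the right of the board.
- screwdriver: screwdriver lying on the bench to the left of the board.
- offcut_short: wooden offcut 90 by 45 mm, 22 mm tall, on the bench to the left of the board.

How it is judged:
By the outcome, as a careful person would: the job done as asked, in the order asked, and still so for the second after the job is handed in, with the robot touching nothing.
It also fails if it takes over 58 s, if anything falls off the work surface, if the arm or the gripper's body presses on something with over 40 N, if the wrist force passes 120 N, or if a joint passes its speed limit or range.

ROBOT

A 7-joint arm with a two-finger parallel gripper is mounted at the origin on the work surface. World frame = base frame: x ahead of the robot, y to its left, z up, the work surface at z = 0. Lengths are in m, angles in rad, forces in N, time in s.
With the tool pointing down it reaches from about 0.4 to 0.85 m from the base axis. Payload 10.4 kg.
Tool frame: the origin (TCP) lies at the very end of the fingers, on their centre line; the grasp point (between the pads) lies 19 mm behind it (manip.tcp_to_grasp is the distance from the TCP to the grasp point, in m); x points along the fingers, y is the direction in which the jaws open and shut, and the axes are right-handed (so a half turn about x gives the same grasp; the last joint's range is limited). The gripper opens to 85 mm and grips with 20 to 120 N. Pads are 22 mm wide; open, the fingers measure 114 mm over their backs; the gripper's body (76 mm by 85 mm) begins 54 mm behind the grasp point. The pads swing forward as they close: fully open they stand 13 mm farther back than shut.
Start: joints at [1.301, 0.332, -0.065, 1.46, 0.022, 1.35, -0.088], TCP at [0.153, -0.606, 0.231] pointing down, gripper open.
Joint ranges: [-2.6, 2.6], [-0.5, 2.12], [-1.47, 1.34], [0.16, 2.42], [-1.27, 4.41], [0.06, 2.06], [-2.6, 2.6]. Speed limits (rad/s): [2.22, 2.22, 2.79, 2.79, 3.14, 3.14, 3.14].

INTERFACE

Orientations are given as a unit quaternion [x, y, z, w].
In Python, from workcell import manip, cams, hand_in gives the robot as it stands.
- The arm moves only by the shell command python3 -m handwheel 'ROWS' [FORCE]. ROWS is text: rows parted by semicolons, each of 7 numbers parted by spaces: the shift along the tool's x, y, z in mm, then the turn, a rotation vector about the tool's x, y, z in rad, then the finger opening in mm, from 0 to 85.4. A call has 1 to 8 rows; each row shifts and turns the commanded pose from where the row before left it, along the tool's axes as they then stand; what a row does not reach is not made up. A row lasts 1/10 s, in which the tool goes at most 50 mm and 8.59 degrees, less where a joint would pass 70% of its speed; a pose out of reach is approached as far as the arm can. A call with a gripper value outside its range is refused whole. The fingers move at their own pace and stop on an object; FORCE is the grip in N (left out, the last holds). Time passes only in rows, so rows that do not move let the fingers close. It gives the time, the measured TCP pose, the force and the opening at its end, in the units of the state.
- manip.get_obs(): the state, without advancing time (a new reading comes with each control period).
- cams.camera(name): name is "scene" or "top" or "wrist"; returns a dict with "color" (384x512x3 uint8, blue, green, red), "depth" (384x512 float32, m along the optical axis (not along the pixel's ray), 0 where there is no reading), "camera_matrix" (3x3 intrinsics, pixels), "distortion" ([k1, k2, p1, p2, k3] as OpenCV has them; the pictures are not rectified), "origin" and "attitude" of the camera in the world; the wrist camera has in their place "T_tool_cam" (4x4, takes a point from camera to tool coordinates, whose origin is the TCP and whose axes are the tool frame's). Camera axes: x right, y down, z forward; pixel columns grow to the right and rows downward; lengths in m; the calibration is good to about 2 mm. A picture is of the moment at which its call begins: read the wrist's pose just before it.
- hand_in(): hands the job in, once; it reports no verdict.
Trained networks look in the newest picture that a camera, given by its name, has taken for a name from the list of things; names that differ only in an ending like _2 or _b are one class to them, and where a whole thing is asked for, a point or a joint stands for the part that bears it (a point fixed in the world has none). Each returns a list of dicts, best first, with "conf" (0 to 1); they miss things now and then, are a little off and sometimes report something else, mostly with a low value. They report only what shows in the picture. A call takes as long as a camera call.
- cams.recognise(camera, thing): "box" ([left, top, width, height] in pixels, round what is visible of it).
- cams.outline_of(camera, thing): "region" (384x512 bool, what is visible of it) and "box" ([left, top, width, height] in pixels, round what is visible of it).
The state is a dict: "clock": time; "joint_pos": joint angles; "joint_velocities": joint speeds; "tau": joint torques, N m; "position": TCP position; "ee_rot": TCP orientation; "ft_force": force on the tool from outside, world axes, zero at the start; "torque": the same for the moment, N m; "grip_width": opening from 0.0 (shut) to 1.0 (fully open).
Only numpy, scipy, OpenCV 4.12 (cv2) and the standard library are available. Lean on these libraries where they do the work, as an engineer would, in place of code of your own. Each camera call takes 0.05 s, during which the arm holds its last target.

## Working session

There is one attempt and no reset: what is moved stays moved. The work goes in short steps, Python scripts to look and compute and a shell command to move; the robot and the scene stay as the last step left them, time stands still between calls to the robot, and variables do not carry over. Pictures are saved under pics/ and viewed, and the job is handed in when it is done.

```bash
ls; mkdir -p pics
python3 - <<'E'
from workcell import manip,cams
import cv2,numpy as np
o=manip.get_obs()
for k,v in o.items(): print(k,np.round(v,3))
for n in ("top","scene"):
    c=cams.camera(n); cv2.imwrite(f"pics/{n}0.png",c["color"])
    print(n,c["camera_matrix"],c["distortion"],c["origin"],c["attitude"])
    for t in ["thick_rung","thin_rung","glue_bottle","block_plane","board","line_left","line_right"]:
        print(t,[(np.round(r["box"]).tolist(),round(r["conf"],2)) for r in cams.recognise(n,t)][:3])
print(manip.get_obs()["clock"], manip.tcp_to_grasp)
E
```

```text
pics
clock 0.0
joint_pos [ 1.301  0.333 -0.065  1.461  0.022  1.35  -0.088]
joint_velocities [-0.     0.001  0.     0.     0.001 -0.    -0.   ]
tau [ 1.0000e-03 -6.2544e+01  4.9000e-02 -3.9159e+01  1.6000e-02  1.0000e-02
 -0.0000e+00]
position [ 0.153 -0.606  0.231]
ee_rot [-0.702 -0.088  0.702 -0.087]
ft_force [ 0.131 -0.337 -0.631]
torque [-0.026 -0.021  0.004]
grip_width 1.0
top [[384.456598     0.         254.41862223]
 [  0.         384.456598   193.99338493]
 [  0.           0.           1.        ]] [-0.10415778  0.          0.          0.          0.        ] [ 0.43798972 -0.02645704  1.30509956] [-0.70161093  0.71135289 -0.02806601  0.03052   ]
thick_rung [([189.0, 177.0, 16.0, 47.0], 0.86), ([180.0, 143.0, 152.0, 92.0], 0.2)]
thin_rung []
glue_bottle []
block_plane [([246.0, 182.0, 22.0, 42.0], 0.95)]
board [([178.0, 144.0, 160.0, 89.0], 0.81)]
line_left [([180.0, 147.0, 153.0, 86.0], 0.61)]
line_right [([181.0, 146.0, 157.0, 87.0], 0.56)]
scene [[452.01816559   0.         257.75371125]
 [  0.         452.01816559 187.85901412]
 [  0.           0.           1.        ]] [0.03895467 0.         0.         0.         0.        ] [1.19711345 0.3980856  1.22142004] [ 0.45790767  0.84248798 -0.25036874 -0.13360413]
thick_rung [([304.0, 193.0, 25.0, 41.0], 0.83)]
thin_rung [([192.0, 154.0, 30.0, 36.0], 0.54), ([240.0, 194.0, 12.0, 18.0], 0.41)]
glue_bottle [([174.0, 143.0, 172.0, 111.0], 0.68), ([237.0, 194.0, 12.0, 16.0], 0.49)]
block_plane [([246.0, 159.0, 33.0, 47.0], 0.63), ([407.0, 225.0, 24.0, 35.0], 0.17)]
board [([168.0, 142.0, 173.0, 113.0], 0.86)]
line_left []
line_right [([170.0, 141.0, 172.0, 115.0], 0.59)]
0.8 0.0187
```

Run:
```python
import cv2
a=cv2.imread("pics/top0.png")[125:255,140:360]; cv2.imwrite("pics/top0z.png",cv2.resize(a,None,fx=3.6,fy=3.6,interpolation=cv2.INTER_CUBIC))
a=cv2.imread("pics/scene0.png")[120:280,140:360]; cv2.imwrite("pics/scene0z.png",cv2.resize(a,None,fx=3.6,fy=3.6,interpolation=cv2.INTER_CUBIC))
```

```text
(no output)
```

View pics/top0.png

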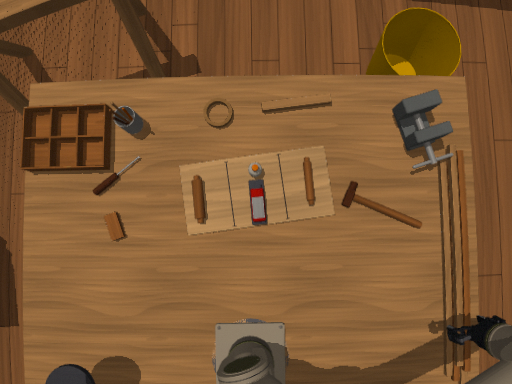

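View pics/top0z.png

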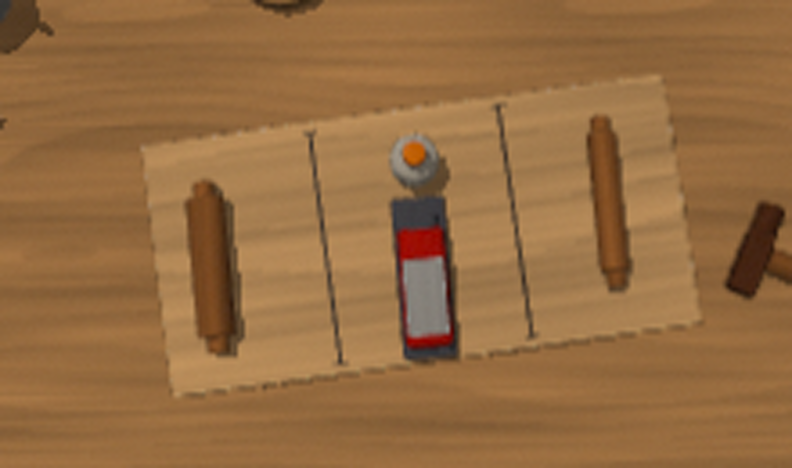

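View pics/scene0z.png

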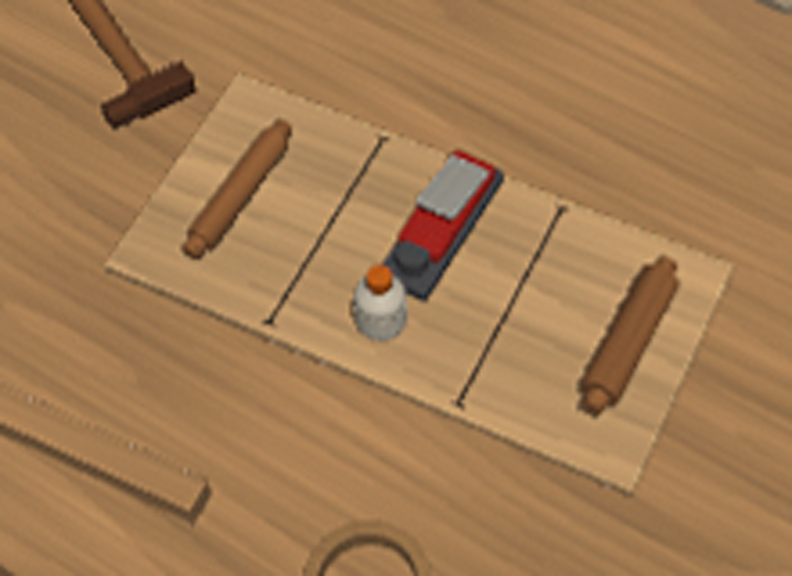

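```bash
cat > h.py <<'E'
import numpy as np,cv2
from scipy.spatial.transform import Rotation as R
from workcell import manip,cams
def shot(n):
    o=manip.get_obs(); c=cams.camera(n)
    if n=="wrist":
        T=np.eye(4);T[:3,:3]=R.from_quat(o["ee_rot"]).as_matrix();T[:3,3]=o["position"];T=T@c["T_tool_cam"]
        c["R"],c["t"]=T[:3,:3],T[:3,3]
    else: c["R"],c["t"]=R.from_quat(c["attitude"]).as_matrix(),np.array(c["origin"])
    return c
def toplane(c,px,z):
    p=cv2.undistortPoints(np.array(px,float).reshape(-1,1,2),c["camera_matrix"],c["distortion"])[:,0]
    d=np.c_[p,np.ones(len(p))]@c["R"].T
    s=(z-c["t"][2])/d[:,2]
    return c["t"]+s[:,None]*d
def proj(c,P):
    P=(np.array(P,float).reshape(-1,3)-c["t"])@c["R"]
    return cv2.projectPoints(P,np.zeros(3),np.zeros(3),c["camera_matrix"],c["distortion"])[0][:,0]
def rectify(c,z,x0,x1,y0,y1,mm=1.0):
    """top-down view: row 0 = x1, col 0 = y1; mm per px"""
    xs=np.arange(x1,x0,-mm/1000);ys=np.arange(y1,y0,-mm/1000)
    X,Y=np.meshgrid(xs,ys,indexing="ij")
    uv=proj(c,np.c_[X.ravel(),Y.ravel(),np.full(X.size,z)]).reshape(*X.shape,2).astype(np.float32)
    return cv2.remap(c["color"],uv[...,0],uv[...,1],cv2.INTER_CUBIC)
E
python3 - <<'E'
from h import *
c=shot("top"); print("d",[round(float(c["depth"][p]),3) for p in [(180,235),(215,200)]])
def zp(x,y): return (140+(x+.5)/3.6-.5,125+(y+.5)/3.6-.5)
for n,pts in dict(L=[(310,132),(341,362)],Rr=[(500,105),(532,337)],corn=[(142,148),(660,76),(702,322),(175,395)]).items():
    P=toplane(c,[zp(*p) for p in pts],.012); print(n,P.round(4).tolist())
    if len(P)==2: d=P[0]-P[1]; print(np.linalg.norm(d),np.degrees(np.arctan2(d[1],d[0])),P.mean(0))
    else: print(P.mean(0))
for t,z in (("thick_rung",.03),("thin_rung",.026)):
    for cam in ("top","scene"):
        cc=c if cam=="top" else shot("scene")
        r=cams.outline_of(cam,t)
        for q in r[:2]:
            v,u=np.nonzero(q["region"]); P=toplane(cc,np.c_[u,v],z)[:,:2]
            m=P.mean(0);w,V=np.linalg.eigh(np.cov((P-m).T));a=V[:,1]*np.sign(V[0,1])
            s=(P-m)@V
            print(t,cam,round(q["conf"],2),len(u),m.round(4),np.degrees(np.arctan2(a[1],a[0])).round(2),np.ptp(s,axis=0).round(3))
cv2.imwrite("pics/rect0.png",rectify(c,.012,.3,.7,-.3,.3,1))
print(manip.get_obs()["clock"])
E
```

```text
d [1.303, 1.254]
L [[0.6585, 0.0734, 0.012], [0.4413, 0.046, 0.012]]
0.2188736903167962 7.173257945009533 [0.54987859 0.0597134  0.012     ]
Rr [[0.6817, -0.1068, 0.012], [0.4621, -0.1325, 0.012]]
0.22114266351764103 6.674445508762247 [ 0.57192564 -0.11960499  0.012     ]
corn [[0.6458, 0.2332, 0.012], [0.708, -0.2598, 0.012], [0.4736, -0.2924, 0.012], [0.4123, 0.2016, 0.012]]
[ 0.55993343 -0.02934147  0.012     ]
thick_rung top 0.61 475 [0.5322 0.1659] 5.91 [0.041 0.156]
thick_rung top 0.33 752 [ 0.4972 -0.4362] 64.98 [0.084 0.28 ]
thick_rung scene 0.74 508 [0.5336 0.1646] 5.15 [0.036 0.168]
thin_rung top 0.9 386 [ 0.5864 -0.2054] 4.9 [0.031 0.154]
thin_rung scene 0.65 8426 [ 0.5796 -0.0107] -83.16 [0.247 0.496]
thin_rung scene 0.59 392 [ 0.5937 -0.2039] 4.96 [0.035 0.168]
1.15
```

View pics/rect0.png

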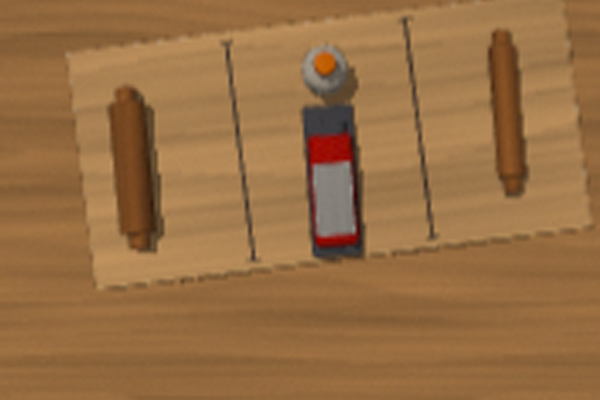

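```bash
cat >> h.py <<'E'
YAW=np.radians(7.0); A=np.array([np.cos(YAW),np.sin(YAW),0]); N=np.array([-np.sin(YAW),np.cos(YAW),0])
LL=np.array([.5495,.0600,.012]); LR=np.array([.5715,-.1195,.012])
def go(target,s=1,yaw=None):
    """shift (mm, current tool axes) and rotvec to reach target with tool y = s*A"""
    o=manip.get_obs(); M=R.from_quat(o["ee_rot"]).as_matrix()
    X=np.array([0,0,-1.]);Y=s*A;G=np.c_[X,Y,np.cross(X,Y)]
    print("clock",o["clock"],"pos",o["position"].round(4),"F",np.round(o["ft_force"],1),"grip",round(o["grip_width"],3))
    print("shift",(M.T@(np.array(target)-o["position"])*1000).round(1),"rot",R.from_matrix(M.T@G).as_rotvec().round(4))
    print("toolY",M[:,1].round(3),"toolZ",M[:,2].round(3),"shift in goal axes",(G.T@(np.array(target)-o["position"])*1000).round(1))
E
python3 - <<'E'
from h import *
for s in (1,-1): go([.528,.206,.15],s)
E
```

```text
clock 1.15 pos [ 0.1527 -0.6061  0.2313] F [-0.3  0.3  0.1] grip 0.995
shift [  81.3 -695.8 -562.3] rot [-1.4462  0.     -0.    ]
toolY [ 0.244 -0.97   0.   ] toolZ [-0.97  -0.244 -0.   ] shift in goal axes [  81.3  471.5 -760.3]
clock 1.15 pos [ 0.1527 -0.6061  0.2313] F [-0.3  0.3  0.1] grip 0.995
shift [  81.3 -695.8 -562.3] rot [ 1.6954 -0.     -0.    ]
toolY [ 0.244 -0.97   0.   ] toolZ [-0.97  -0.244 -0.   ] shift in goal axes [  81.3 -471.5  760.3]
```

```bash
python3 -m handwheel '0 0 -48 -0.075 0 0 85;0 0 -48 -0.075 0 0 85;0 0 -48 -0.075 0 0 85;0 0 -48 -0.075 0 0 85;0 0 -48 -0.075 0 0 85;0 0 -48 -0.075 0 0 85;0 0 -48 -0.075 0 0 85;0 0 -48 -0.075 0 0 85'
python3 - <<'E'
from h import *
go([.528,.206,.15],1)
E
```

```text
clock: 1.95
position: [0.4845, -0.4204, 0.2313]
ee_rot: [0.644, 0.291, -0.644, 0.292]
ft_force: [1.0, -0.4, -1.0]
grip_width: 0.995
clock 1.95 pos [ 0.4845 -0.4204  0.2313] F [ 1.  -0.4 -1. ] grip 0.995
shift [  81.2 -380.9 -499.2] rot [-8.433e-01  1.000e-04 -3.000e-04]
toolY [ 0.751 -0.66   0.   ] toolZ [-0.66  -0.751 -0.   ] shift in goal axes [  81.3  119.5 -616.4]
```

```bash
python3 -m handwheel '0 -10 -48 -0.08 0 0 85;0 -10 -48 -0.08 0 0 85;0 -10 -48 -0.08 0 0 85;0 -8 -48 -0.08 0 0 85;0 -8 -48 -0.08 0 0 85;0 -8 -48 -0.08 0 0 85;0 -8 -48 -0.08 0 0 85;0 -5 -48 -0.08 0 0 85'
python3 - <<'E'
from h import *
go([.528,.206,.15],1)
E
```

```text
clock: 2.75
position: [0.5866, -0.0486, 0.2315]
ee_rot: [0.52, 0.479, -0.52, 0.48]
ft_force: [1.0, -0.4, -1.2]
grip_width: 0.998
clock 2.75 pos [ 0.5866 -0.0486  0.2315] F [ 1.  -0.4 -1.2] grip 0.998
shift [  81.4  -79.  -249. ] rot [-2.029e-01  2.000e-04 -4.000e-04]
toolY [ 0.997 -0.081  0.   ] toolZ [-0.081 -0.997  0.   ] shift in goal axes [  81.5  -27.1 -259.8]
```

```bash
python3 -m handwheel '0 -8 -45 -0.1 0 0 85;0 -7 -45 -0.103 0 0 85;0 -4 -45 0 0 0 85;0 -4 -45 0 0 0 85;20 -4 -43 0 0 0 85;40 -1 -35 0 0 0 85;21 0 0 0 0 0 85;0 0 0 0 0 0 85'
python3 - <<'E'
from h import *
go([.528,.206,.02],1)
c=shot("wrist"); cv2.imwrite("pics/w1.png",c["color"]); print(c["t"],c["R"].round(2).tolist())
np.save("pics/w1d.npy",c["depth"])
s=shot("scene");cv2.imwrite("pics/s1.png",cv2.resize(s["color"][90:290,150:400],None,fx=3,fy=3))
E
```

```text
clock: 3.55
position: [0.5402, 0.2032, 0.1498]
ee_rot: [0.467, 0.53, -0.47, 0.528]
ft_force: [-0.2, -0.8, -1.4]
grip_width: 0.998
clock 3.55 pos [0.5402 0.2032 0.1498] F [-0.2 -0.8 -1.4] grip 0.998
shift [129.9 -11.1  -4.4] rot [-0.0012  0.0009  0.0049]
toolY [ 0.993  0.121 -0.005] toolZ [ 0.121 -0.993  0.001] shift in goal axes [129.8 -11.8  -4.3]
[0.53179721 0.2757617  0.292066  ] [[0.99, 0.12, 0.03], [0.12, -0.95, -0.29], [-0.01, 0.29, -0.96]]
```

View pics/w1.png

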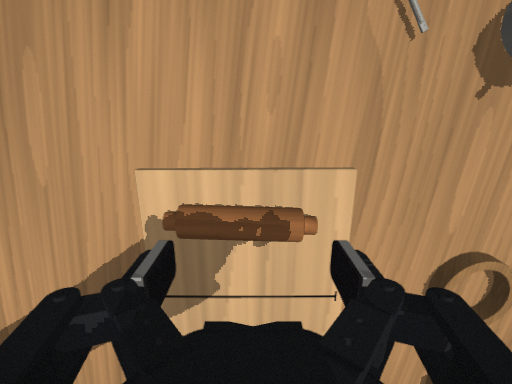

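View pics/s1.png

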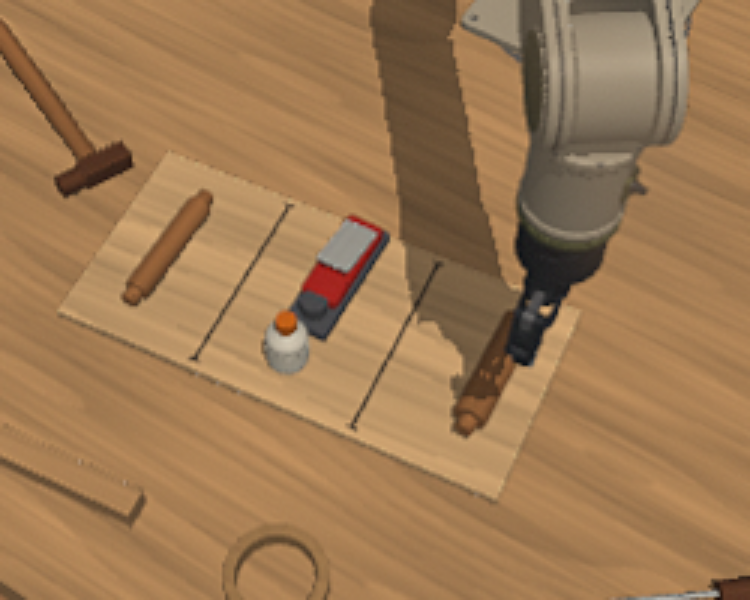

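Run:
```python
from h import *
c=shot("wrist");g=cv2.cvtColor(c["color"],cv2.COLOR_BGR2GRAY)
# line: darkest row per column
pts=[]
for u in range(190,326,5):
    col=g[288:306,u].astype(float); w=np.clip(np.median(col)-col-8,0,None); 
    if w.sum()>0: pts.append((u,288+(w*np.arange(18)).sum()/w.sum()))
P=toplane(c,pts,.012); rel=P-LL
print("line across",(rel@N).round(4)[::4],"slope deg",np.degrees(np.polyfit(P[:,0],P[:,1],1)[0]).__round__(2))
print(np.degrees(np.arctan(np.polyfit(P[:,0],P[:,1],1)[0])))
e=toplane(c,[(335,297)],.012); print("tick far end along",(e-LL)@A)
print("board left edge across (exp .160)",((toplane(c,[(137,169),(355,169)],.012)-LL)@N).round(4), "along exp +-.12",((toplane(c,[(137,169),(355,169)],.012)-LL)@A).round(4))
r=cams.outline_of("wrist","thick_rung")
for q in r[:1]:
    v,u=np.nonzero(q["region"]);P=toplane(c,np.c_[u,v],.030)[:,:2];m=P.mean(0);V=np.linalg.eigh(np.cov((P-m).T))[1];a=V[:,1]*np.sign(V[0,1])
    print(q["conf"],q["box"],m,np.degrees(np.arctan2(a[1],a[0])),np.ptp((P-m)@V,axis=0))
    d=np.r_[m,.03]-LL; print("rung along,across",d@A,d@N)
# finger points in tool frame
T=c["T_tool_cam"];K=c["camera_matrix"]
for p in [(162,243),(172,245),(140,285),(338,243),(345,245),(372,282),(150,270)]:
    z=c["depth"][p[1],p[0]]; xy=cv2.undistortPoints(np.array([[p]],float),K,c["distortion"])[0,0]
    print(p,(T@np.r_[xy*z,z,1])[:3].round(4))
```

```text
line across [-0.0004  0.0026 -0.0001 -0.0002 -0.      0.0001  0.0001] slope deg 6.9
6.863834679997766
tick far end along [0.11319631]
board left edge across (exp .160) [0.1591 0.1578] along exp +-.12 [-0.115   0.1207]
0.87 [160.5, 201.8, 153.3, 38.4] [0.52966848 0.16392893] 5.271055758936677 [0.04049808 0.16550504]
rung along,across -0.007017952075157865 0.1055711129180765
(162, 243) [-0.0206 -0.0462 -0.0107]
(172, 245) [-0.0139 -0.0434 -0.0061]
(140, 285) [-0.0505 -0.0458 -0.0071]
(338, 243) [-0.0212  0.0424 -0.0109]
(345, 245) [-0.0217  0.0459 -0.0101]
(372, 282) [-0.0549  0.0453 -0.0116]
(150, 270) [-0.0448 -0.0434 -0.0105]
```

```bash
python3 -m handwheel '0 -13 -5 0 0 0.005 85;30 0 0 0 0 0 85;35 0 0 0 0 0 85;35 0 0 0 0 0 85;25 0 0 0 0 0 85;10 0 0 0 0 0 85;5 0 0 0 0 0 85;0 0 0 0 0 0 85'
python3 - <<'E'
from h import *
go(LL+A*-.005+N*.029+[0,0,-.004],1)
c=shot("wrist"); cv2.imwrite("pics/w2.png",c["color"])
E
```

```text
clock: 4.55
position: [0.5301, 0.2066, 0.0136]
ee_rot: [0.471, 0.527, -0.468, 0.53]
ft_force: [0.5, 0.5, 0.6]
grip_width: 0.993
clock 4.55 pos [0.5301 0.2066 0.0136] F [0.5 0.5 0.6] grip 0.993
shift [  5.6  -3.2 118.9] rot [-0.0038 -0.0001 -0.0063]
toolY [0.993 0.118 0.006] toolZ [ 0.118 -0.993 -0.   ] shift in goal axes [  5.6  -3.7 118.9]
```

View pics/w2.png

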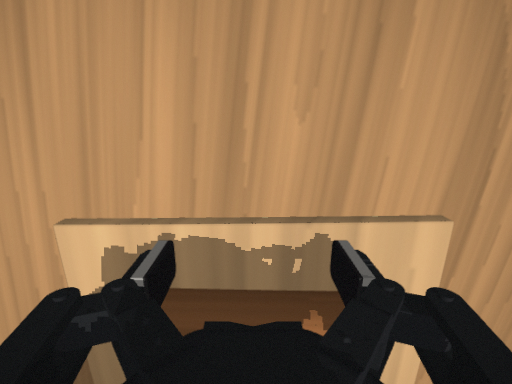

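```bash
python3 -m handwheel '3 -1 0 -0.004 0 -0.006 85;3 -1 0 0 0 0 85;0 -1 2 0 0 0 85;0 0 3 0 0 0 85;0 0 3 0 0 0 85;0 0 3 0 0 0 85;0 0 3 0 0 0 85;0 0 3 0 0 0 85'
python3 -m handwheel '0 0 3 0 0 0 85;0 0 3 0 0 0 85;0 0 3 0 0 0 85;0 0 3 0 0 0 85;0 0 3 0 0 0 85;0 0 3 0 0 0 85;0 0 3 0 0 0 85;0 0 3 0 0 0 85'
python3 - <<'E'
from h import *
go(LL+A*-.005+N*.029+[0,0,-.004],1)
c=shot("wrist"); cv2.imwrite("pics/w3.png",c["color"])
E
```

```text
clock: 5.4
position: [0.5285, 0.189, 0.0067]
ee_rot: [0.468, 0.53, -0.469, 0.53]
ft_force: [0.1, -0.4, -0.3]
grip_width: 0.994
clock: 6.2
position: [0.5314, 0.1653, 0.0066]
ee_rot: [0.468, 0.53, -0.469, 0.53]
ft_force: [0.4, 0.2, 0.6]
grip_width: 0.994
clock 6.2 pos [0.5314 0.1653 0.0066] F [0.4 0.2 0.6] grip 0.994
shift [-1.3  0.1 77.8] rot [0.0009 0.0001 0.001 ]
toolY [ 0.992  0.123 -0.001] toolZ [ 0.123 -0.992  0.   ] shift in goal axes [-1.4  0.1 77.8]
```

View pics/w3.png

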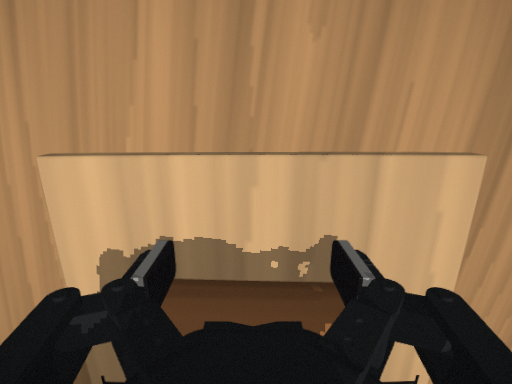

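```bash
for i in 1; do :; done; python3 -m handwheel '0 0 3 0 0 0 85;0 0 3 0 0 0 85;0 0 3 0 0 0 85;0 0 3 0 0 0 85;0 0 3 0 0 0 85;0 0 3 0 0 0 85;0 0 3 0 0 0 85;0 0 3 0 0 0 85'
python3 -m handwheel '0 0 3 0 0 0 85;0 0 3 0 0 0 85;0 0 3 0 0 0 85;0 0 3 0 0 0 85;0 0 3 0 0 0 85;0 0 3 0 0 0 85;0 0 2.5 0 0 0 85;0 0 2 0 0 0 85'
python3 - <<'E'
from h import *
go(LL+A*-.005+N*.029+[0,0,-.004],1)
c=shot("wrist"); cv2.imwrite("pics/w4.png",c["color"])
s=shot("scene");cv2.imwrite("pics/s4.png",cv2.resize(s["color"][90:290,150:400],None,fx=3,fy=3))
E
```

```text
clock: 7.05
position: [0.5344, 0.1415, 0.0067]
ee_rot: [0.468, 0.53, -0.469, 0.53]
ft_force: [1.0, -0.3, -0.1]
grip_width: 1.0
clock: 7.85
position: [0.5371, 0.1191, 0.0067]
ee_rot: [0.468, 0.53, -0.469, 0.53]
ft_force: [-0.1, -0.1, 0.2]
grip_width: 0.998
clock 7.85 pos [0.5371 0.1191 0.0067] F [-0.1 -0.1  0.2] grip 0.998
shift [-1.3  0.  31.2] rot [0.0007 0.0001 0.001 ]
toolY [ 0.992  0.123 -0.001] toolZ [ 0.123 -0.992  0.   ] shift in goal axes [-1.3  0.1 31.2]
```

View pics/w4.png

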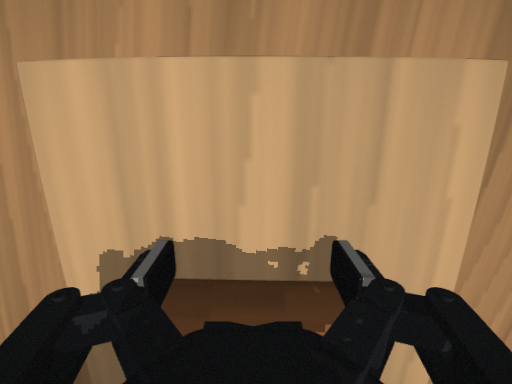

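View pics/s4.png

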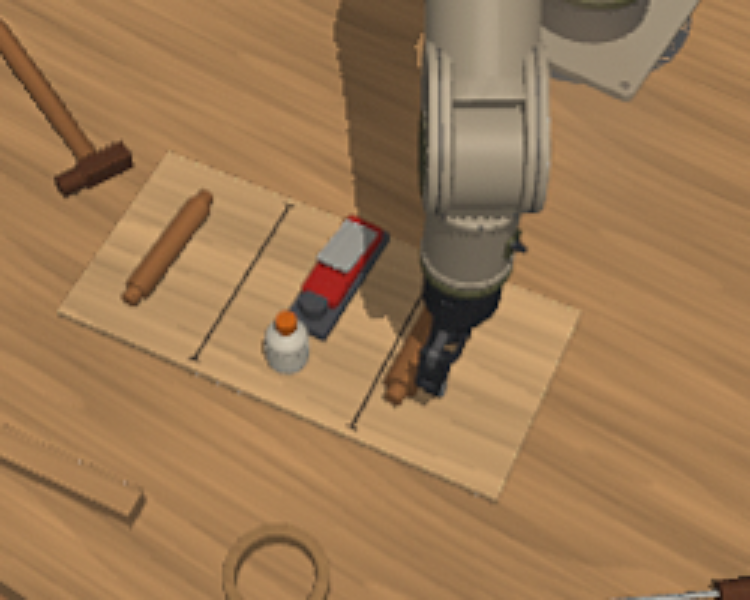

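```bash
python3 -m handwheel '0 0 2.5 0 0 0 85;0 0 2.5 0 0 0 85;0 0 2.5 0 0 0 85;0 0 2.5 0 0 0 85;0 0 2 0 0 0 85;0 0 2 0 0 0 85;0 0 1.5 0 0 0 85;0 0 1.5 0 0 0 85'
python3 -m handwheel '0 0 1 0 0 0 85;0 0 1 0 0 0 85;0 0 1 0 0 0 85;0 0 1 0 0 0 85;0 0 1 0 0 0 85;0 0 1 0 0 0 85;0 0 0.8 0 0 0 85;0 0 0.6 0 0 0 85'
python3 - <<'E'
from h import *
go(LL+A*-.005+N*.029+[0,0,-.004],1)
E
```

```text
clock: 8.75
position: [0.5392, 0.1024, 0.0067]
ee_rot: [0.468, 0.53, -0.469, 0.53]
ft_force: [0.9, 0.3, 0.4]
grip_width: 0.996
clock: 9.55
position: [0.5401, 0.0951, 0.0067]
ee_rot: [0.468, 0.53, -0.469, 0.53]
ft_force: [-0.4, 0.0, 0.1]
grip_width: 0.995
clock 9.55 pos [0.5401 0.0951 0.0067] F [-0.4  0.   0.1] grip 0.995
shift [-1.3  0.1  7. ] rot [0.0008 0.0001 0.001 ]
toolY [ 0.992  0.123 -0.001] toolZ [ 0.123 -0.992  0.   ] shift in goal axes [-1.3  0.1  7. ]
```

```bash
python3 -m handwheel '0 0 0.7 0 0 0 85;0 0 0.7 0 0 0 85;0 0 0.7 0 0 0 85;0 0 0.7 0 0 0 85;0 0 0.6 0 0 0 85;0 0 0.6 0 0 0 85;0 0 0.4 0 0 0 85;0 0 0.3 0 0 0 85'
python3 -m handwheel '0 0 0 0 0 0 85;0 0 -6 0 0 0 85;0 0 -20 0 0 0 85;-20 0 -35 0 0 0 85;-45 0 -20 0 0 0 85;-45 0 0 0 0 0 85;-30 0 0 0 0 0 85;0 0 0 0 0 0 85'
python3 - <<'E'
from h import *
go(LL+A*-.005+N*.029+[0,0,-.004],1)
c=shot("wrist"); cv2.imwrite("pics/w5.png",c["color"]); np.savez("pics/w5.npz",**{k:c[k] for k in("color","depth","R","t","camera_matrix","distortion")})
r=cams.outline_of("wrist","thick_rung")
for q in r[:1]:
    np.save("pics/w5m.npy",q["region"])
    v,u=np.nonzero(q["region"]);P=toplane(c,np.c_[u,v],.030)[:,:2];m=P.mean(0);V=np.linalg.eigh(np.cov((P-m).T))[1];a=V[:,1]*np.sign(V[0,1])
    print(q["conf"],q["box"],m,np.degrees(np.arctan2(a[1],a[0])),np.ptp((P-m)@V,axis=0))
    d=np.r_[m,.03]-LL; print("rung along,across",d@A,d@N)
E
```

```text
clock: 10.35
position: [0.5407, 0.0905, 0.0067]
ee_rot: [0.468, 0.53, -0.469, 0.53]
ft_force: [-0.5, -1.0, 0.4]
grip_width: 0.997
clock: 11.15
position: [0.5328, 0.1728, 0.1513]
ee_rot: [0.47, 0.529, -0.466, 0.531]
ft_force: [-0.7, 0.8, -0.2]
grip_width: 0.989
clock 11.15 pos [0.5328 0.1728 0.1513] F [-0.7  0.8 -0.2] grip 0.989
shift [143.2  -3.2  85.1] rot [ 0.0017 -0.0007 -0.0062]
toolY [0.992 0.124 0.006] toolZ [ 0.124 -0.992 -0.001] shift in goal axes [143.3  -2.2  85. ]
0.9 [177.0, 266.2, 145.5, 33.9] [0.54087704 0.05922347] 6.273936366409793 [0.04495972 0.16544739]
rung along,across -0.008653317927027393 0.0002801315801090135
```

View pics/w5.png

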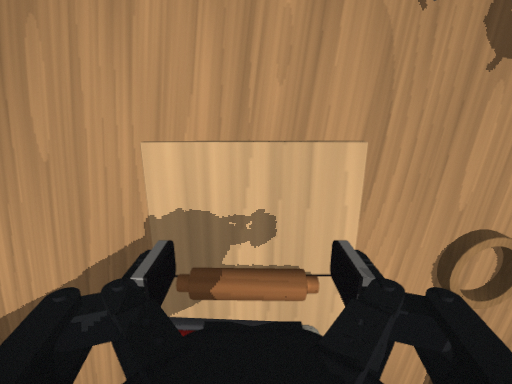

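```bash
cat >> h.py <<'E'
def band(c,L,zax,r,als):
    """across of silhouette edges at axis height plane, image profile along across for along values"""
    g=cv2.cvtColor(c["color"],cv2.COLOR_BGR2GRAY).astype(np.float32)
    out=[]
    for a in als:
        t=np.arange(-.04,.04,.0005)
        P=L+a*A+t[:,None]*N; P[:,2]=zax
        uv=proj(c,P).astype(np.float32)
        out.append(cv2.remap(c["color"],uv[None,:,0],uv[None,:,1],cv2.INTER_LINEAR)[0])
    return t,np.array(out)
E
python3 - <<'E'
from h import *
d=np.load("pics/w5.npz");c={k:d[k] for k in d}
# line residue near ends
t,o=band(c,LL,.012,0,[-.093,-.09,.072,.075,.078,.08,.082,.085])
for a,row in zip([-93,-90,72,75,78,80,82,85],o):
    g=row.astype(float).mean(1); s=slice(50,110); k=np.argmin(g[s]); print(a,"darkest across mm",t[s][k]*1000,g[s].min(),np.median(g[s]))
m=np.load("pics/w5m.npy")
v,u=np.nonzero(m);P=toplane(c,np.c_[u,v],.03)-LL;P=np.c_[P@A,P@N]*1000
for a in range(-80,75,15):
    s=np.abs(P[:,0]-a)<3
    if s.any(): print(a,P[s,1].min().round(1),P[s,1].max().round(1))
print("along",P[:,0].min(),P[:,0].max())
big=cv2.resize(c["color"][255:310,165:345],None,fx=4.4,fy=4.4,interpolation=cv2.INTER_CUBIC);cv2.imwrite("pics/w5z.png",big)
E
```

```text
-93 darkest across mm -0.9999999999999662 49.0 62.33333333333333
-90 darkest across mm 3.469446951953614e-14 50.333333333333336 61.333333333333336
72 darkest across mm 3.469446951953614e-14 35.666666666666664 104.83333333333334
75 darkest across mm 3.469446951953614e-14 31.666666666666668 104.0
78 darkest across mm 3.469446951953614e-14 27.0 138.83333333333334
80 darkest across mm 3.469446951953614e-14 27.0 153.16666666666669
82 darkest across mm 3.469446951953614e-14 32.0 152.33333333333334
85 darkest across mm 3.469446951953614e-14 28.666666666666668 151.33333333333334
-80 -11.9 12.3
-65 -21.6 22.7
-50 -21.6 21.4
-35 -20.2 21.4
-20 -20.2 22.7
-5 -20.2 21.4
10 -20.3 21.3
25 -21.8 20.0
40 -21.9 19.9
55 -22.0 19.8
70 -11.1 10.6
along -90.08078376302902 75.42601807984525
```

View pics/w5z.png

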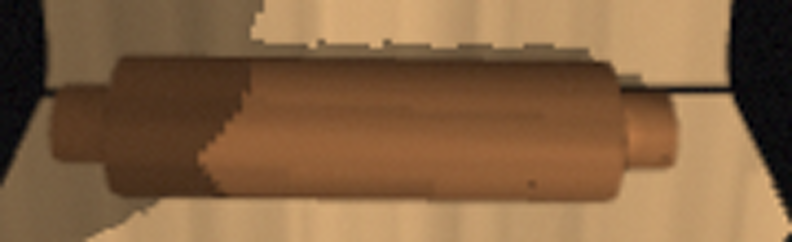

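```bash
python3 - <<'E'
from h import *
go(LR+A*.006-N*.13+[0,0,.138],1)
E
python3 -m handwheel '0 3 45 0.001 0 -0.006 85;0 3 48 0 0 0 85;0 3 48 0 0 0 85;0 3 48 0 0 0 85;0 3 48 0 0 0 85;0 0 48 0 0 0 85;0 0 48 0 0 0 85;0 0 30 0 0 0 85'
python3 - <<'E'
from h import *
go(LR+A*.006-N*.13+[0,0,.138],1)
E
```

```text
clock 11.25 pos [0.5309 0.1713 0.1469] F [-0.6  0.3 -0.8] grip 0.992
shift [ -2.9  10.4 423.5] rot [ 0.001   0.0003 -0.0001]
toolY [0.992 0.123 0.   ] toolZ [ 0.123 -0.992  0.   ] shift in goal axes [ -3.1  10.8 423.5]
clock: 12.05
position: [0.5886, -0.192, 0.1444]
ee_rot: [0.467, 0.531, -0.472, 0.526]
ft_force: [0.6, -0.1, -0.6]
grip_width: 0.993
clock 12.05 pos [ 0.5886 -0.192   0.1444] F [ 0.6 -0.1 -0.6] grip 0.993
shift [-5.6 -2.  56. ] rot [-0.0041  0.0002  0.0101]
toolY [ 0.993  0.118 -0.01 ] toolZ [ 0.118 -0.993  0.   ] shift in goal axes [-5.6 -2.2 56. ]
```

```bash
python3 -m handwheel '0 -2 30 0 0 0.005 85;-3 0 26 0 0 0 85;0 0 0 0 0 0 85;0 0 0 0 0 0 85'
python3 - <<'E'
from h import *
go(LR+A*.006-N*.13+[0,0,.138],1)
c=shot("wrist"); cv2.imwrite("pics/w6.png",c["color"]); np.savez("pics/w6.npz",**{k:c[k] for k in("color","depth","R","t","camera_matrix","distortion")})
for q in cams.outline_of("wrist","thin_rung")[:2]:
    v,u=np.nonzero(q["region"]);P=toplane(c,np.c_[u,v],.026)[:,:2];m=P.mean(0);V=np.linalg.eigh(np.cov((P-m).T))[1];a=V[:,1]*np.sign(V[0,1])
    print(q["conf"],q["box"],m,np.degrees(np.arctan2(a[1],a[0])),np.ptp((P-m)@V,axis=0))
    d=np.r_[m,.03]-LR; print("rung along,across",d@A,d@N)
t,o=band(c,LR,.012,0,np.arange(-.1,.11,.02))
for a,row in zip(range(-100,110,20),o):
    g=row.astype(float).mean(1); k=np.argmin(g); print(a,round(t[k]*1000,1),g.min(),np.median(g))
E
```

```text
clock: 12.45
position: [0.5941, -0.2432, 0.1478]
ee_rot: [0.468, 0.531, -0.47, 0.528]
ft_force: [0.4, 0.5, -0.1]
grip_width: 0.997
clock 12.45 pos [ 0.5941 -0.2432  0.1478] F [ 0.4  0.5 -0.1] grip 0.997
shift [-2.2 -1.3  4.4] rot [-0.001  -0.0016  0.0041]
toolY [ 0.993  0.121 -0.004] toolZ [ 0.121 -0.993 -0.002] shift in goal axes [-2.2 -1.3  4.4]
0.55 [167.8, 131.4, 170.7, 35.4] [ 0.58615206 -0.2048918 ] 4.411051755080937 [0.02863558 0.16622286]
rung along,across 0.004136204622004433 -0.08654093781873512
0.22 [117.7, 0.0, 259.4, 214.9] [ 0.57683644 -0.16052011] 8.38367790926845 [0.20225772 0.23031648]
rung along,across 0.0002975705062191784 -0.041364705380280704
-100 0.0 25.0 155.33333333333334
-80 0.5 30.0 158.33333333333334
-60 0.5 33.0 145.0
-40 0.5 38.0 144.66666666666666
-20 0.0 45.0 166.66666666666666
0 0.0 51.333333333333336 160.66666666666666
20 0.0 52.333333333333336 157.66666666666666
40 0.5 62.0 149.33333333333334
60 1.0 63.666666666666664 150.66666666666666
80 1.5 60.333333333333336 147.0
100 0.5 56.333333333333336 155.0
```

View pics/w6.png

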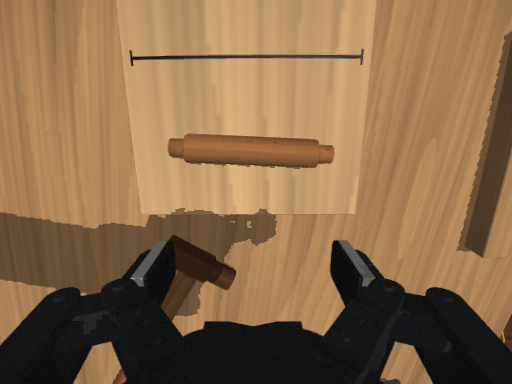

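Run:
```python
from h import *
d=np.load("pics/w6.npz");c={k:d[k] for k in d}
vv,uu=np.mgrid[235:300,165:240];vv=vv.ravel();uu=uu.ravel();z=c["depth"][vv,uu]
p=cv2.undistortPoints(np.c_[uu,vv].astype(float).reshape(-1,1,2),c["camera_matrix"],c["distortion"])[:,0]
P=np.c_[p*z[:,None],z]@c["R"].T+c["t"]; Q=P-LR
s=(P[:,2]>.012)&(P[:,2]<.09); s&=(Q@N<-.15)
print("mallet maxz",P[s,2].max(),"max across",(Q@N)[s].max(),"along",(Q@A)[s].min(),(Q@A)[s].max())
go(LR+A*.004-N*.124+[0,0,-.006],1)
```

```text
mallet maxz 0.02797859401852404 max across -0.188577803062934 along -0.10016166094554771 -0.01458337110059547
clock 12.55 pos [ 0.5946 -0.2417  0.1486] F [ 0.2 -0.5 -0.5] grip 0.999
shift [ 1.426e+02 -3.600e+00  1.000e-01] rot [ 0.0015 -0.0014  0.0032]
toolY [ 0.992  0.123 -0.003] toolZ [ 0.123 -0.992 -0.001] shift in goal axes [ 1.426e+02 -4.000e+00 -1.000e-01]
```

```bash
python3 -m handwheel '25 -4 0 0.001 0 0.003 85;35 0 0 0 0 0 85;35 0 0 0 0 0 85;30 0 0 0 0 0 85;12 0 0 0 0 0 85;5 0 0 0 0 0 85;0 0 0 0 0 0 85;0 0 0 0 0 0 85'
python3 - <<'E'
from h import *
go(LR+A*.004-N*.0265+[0,0,-.006],1)
c=shot("wrist"); cv2.imwrite("pics/w7.png",c["color"])
E
```

```text
clock: 13.35
position: [0.592, -0.2439, 0.0093]
ee_rot: [0.469, 0.528, -0.468, 0.53]
ft_force: [0.2, -0.0, 0.2]
grip_width: 0.995
clock 13.35 pos [ 0.592  -0.2439  0.0093] F [ 0.2 -0.   0.2] grip 0.995
shift [  3.1  -1.2 -99.5] rot [-0.0009  0.0011 -0.003 ]
toolY [0.993 0.121 0.003] toolZ [ 0.121 -0.993  0.001] shift in goal axes [  3.3  -1.1 -99.5]
```

View pics/w7.png

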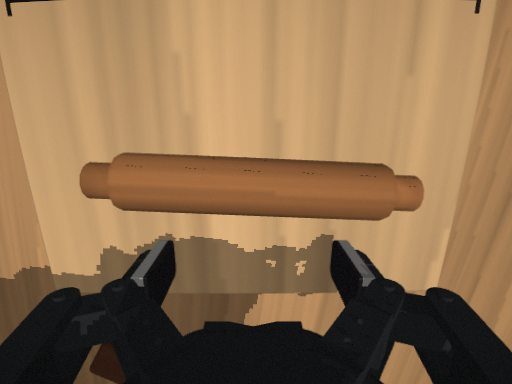

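```bash
python3 -m handwheel '2 0 -1 -0.001 0 -0.003 85;0 0 -2 0 0 0 85;0 0 -3 0 0 0 85;0 0 -3 0 0 0 85;0 0 -3 0 0 0 85;0 0 -3 0 0 0 85;0 0 -3 0 0 0 85;0 0 -3 0 0 0 85'
python3 -m handwheel '0 0 -3 0 0 0 85;0 0 -3 0 0 0 85;0 0 -3 0 0 0 85;0 0 -3 0 0 0 85;0 0 -3 0 0 0 85;0 0 -3 0 0 0 85;0 0 -3 0 0 0 85;0 0 -3 0 0 0 85'
python3 - <<'E'
from h import *
go(LR+A*.004-N*.0265+[0,0,-.006],1)
c=shot("wrist"); cv2.imwrite("pics/w8.png",c["color"])
E
```

```text
clock: 14.2
position: [0.5883, -0.2228, 0.0056]
ee_rot: [0.468, 0.53, -0.469, 0.529]
ft_force: [-0.5, -0.7, -1.1]
grip_width: 0.994
clock: 15.0
position: [0.5854, -0.1989, 0.0056]
ee_rot: [0.468, 0.53, -0.469, 0.529]
ft_force: [0.2, -0.2, 0.0]
grip_width: 0.999
clock 15.0 pos [ 0.5854 -0.1989  0.0056] F [ 0.2 -0.2  0. ] grip 0.999
shift [ -0.4  -0.1 -54. ] rot [-0.0001  0.0001  0.002 ]
toolY [ 0.993  0.122 -0.002] toolZ [ 0.122 -0.993  0.   ] shift in goal axes [ -0.4  -0.1 -54. ]
```

View pics/w8.png

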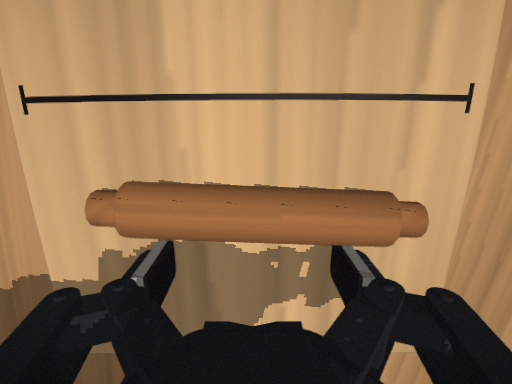

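```bash
python3 -m handwheel '0 0 -3 0 0 0 85;0 0 -3 0 0 0 85;0 0 -3 0 0 0 85;0 0 -3 0 0 0 85;0 0 -3 0 0 0 85;0 0 -2.5 0 0 0 85;0 0 -2 0 0 0 85;0 0 -2 0 0 0 85'
cat >> h.py <<'E'
def thin(save=None,cam="wrist"):
    c=shot(cam)
    if save: cv2.imwrite(save,c["color"])
    t,o=band(c,LR,.012,0,np.arange(-.10,.101,.01))
    # line fit by darkness centroid
    al=[];ac=[]
    for a,row in zip(np.arange(-.10,.101,.01),o):
        g=row.astype(float).mean(1); k=np.argmin(g)
        if g[k]<90: 
            s=slice(max(k-6,0),k+7); w=np.clip(np.median(g)-g[s]-20,0,None); al.append(a);ac.append((w*t[s]).sum()/w.sum())
    if len(al)>3:
        p=np.polyfit(al,ac,1); print("line: offset mm",round(p[1]*1000,2),"yaw rel deg",round(np.degrees(p[0]),2),"n",len(al), "res",np.round((np.array(ac)-np.polyval(p,al))*1000,1))
    for q in cams.outline_of(cam,"thin_rung")[:1]:
        v,u=np.nonzero(q["region"]);P=toplane(c,np.c_[u,v],.026)-LR;P=np.c_[P@A,P@N]
        m=P.mean(0);V=np.linalg.eigh(np.cov((P-m).T))[1];a=V[:,1]*np.sign(V[0,1])
        # edge-based centreline
        cl=[]
        mid=(P[:,0].min()+P[:,0].max())/2
        for x in np.arange(mid-.06,mid+.061,.005):
            s=abs(P[:,0]-x)<.0025
            if s.sum()>3: cl.append((x,(P[s,1].min()+P[s,1].max())/2))
        cl=np.array(cl);pf=np.polyfit(cl[:,0]-mid,cl[:,1],1)
        print("rung conf",round(q["conf"],2),"along",round(mid*1000,1),"ext",(np.ptp(P[:,0])*1000).round(1),"across",round(pf[1]*1000,2),"yaw rel",round(np.degrees(pf[0]),2),"pca",round(np.degrees(np.arctan2(a[1],a[0])),2))
    return c
E
python3 - <<'E'
from h import *
go(LR+A*.004-N*.0265+[0,0,-.006],1)
thin("pics/w9.png")
E
```

```text
clock: 15.85
position: [0.5828, -0.1777, 0.0056]
ee_rot: [0.468, 0.53, -0.469, 0.529]
ft_force: [-0.1, -0.4, 0.2]
grip_width: 0.994
clock 15.85 pos [ 0.5828 -0.1777  0.0056] F [-0.1 -0.4  0.2] grip 0.994
shift [ -0.4  -0.1 -32.7] rot [-0.0002  0.0001  0.002 ]
toolY [ 0.993  0.122 -0.002] toolZ [ 0.122 -0.993  0.   ] shift in goal axes [ -0.4  -0.1 -32.7]
line: offset mm 0.64 yaw rel deg 0.13 n 21 res [ 0.  -0.   0.  -0.  -0.   0.  -0.  -0.  -0.   0.  -0.  -0.  -0.   0.
 -0.   0.   0.1  0.   0.   0.  -0. ]
rung conf 0.81 along 6.5 ext 170.3 across -33.77 yaw rel -1.94 pca -1.92
```

View pics/w9.png

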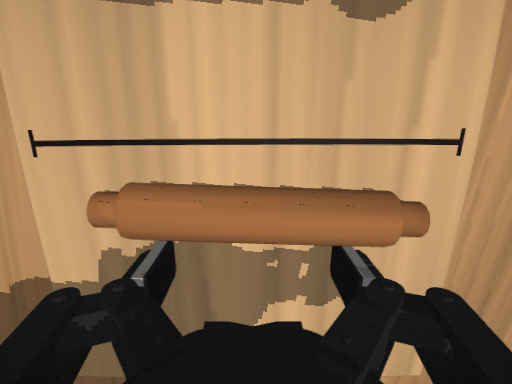

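```bash
python3 -m handwheel '0 0 -2.5 0 0 0 85;0 0 -3 0 0 0 85;0 0 -3 0 0 0 85;0 0 -3 0 0 0 85;0 0 -3 0 0 0 85;0 0 -2.5 0 0 0 85;0 0 -2 0 0 0 85;0 0 -2 0 0 0 85'
python3 - <<'E'
from h import *
go(LR+A*.004-N*.0265+[0,0,-.006],1)
thin("pics/w10.png")
E
```

```text
clock: 16.75
position: [0.5802, -0.1569, 0.0056]
ee_rot: [0.468, 0.53, -0.469, 0.529]
ft_force: [0.9, -0.2, -0.5]
grip_width: 0.995
clock 16.75 pos [ 0.5802 -0.1569  0.0056] F [ 0.9 -0.2 -0.5] grip 0.995
shift [ -0.4  -0.1 -11.6] rot [-0.0002  0.0001  0.002 ]
toolY [ 0.993  0.122 -0.002] toolZ [ 0.122 -0.993  0.   ] shift in goal axes [ -0.4  -0.1 -11.6]
line: offset mm -1.4 yaw rel deg -1.25 n 21 res [ -0.4  -0.2   0.1   0.3   0.4   0.5   0.7   0.7   1.1   1.2   1.2   1.9
   2.4   2.8   2.9 -35.5   3.4   3.8   4.    4.2   4.4]
rung conf 0.9 along 7.2 ext 170.4 across -13.03 yaw rel -1.67 pca -1.63
```

```bash
python3 -m handwheel '0 0 -1.5 0 0 0 85;0 0 -1.3 0 0 0 85;0 0 -1.2 0 0 0 85;0 0 -1 0 0 0 85;0 0 -1 0 0 0 85;0 0 -1 0 0 0 85;0 0 -0.8 0 0 0 85;0 0 -0.8 0 0 0 85'
python3 - <<'E'
from h import *
go(LR+A*.004-N*.0265+[0,0,-.006],1)
thin("pics/w11.png")
E
```

```text
clock: 17.65
position: [0.5792, -0.1484, 0.0056]
ee_rot: [0.468, 0.53, -0.469, 0.529]
ft_force: [-0.2, 0.0, 0.5]
grip_width: 0.995
clock 17.65 pos [ 0.5792 -0.1484  0.0056] F [-0.2  0.   0.5] grip 0.995
shift [-0.4 -0.1 -3.2] rot [-0.0002  0.0001  0.002 ]
toolY [ 0.993  0.122 -0.002] toolZ [ 0.122 -0.993  0.   ] shift in goal axes [-0.4 -0.1 -3.2]
line: offset mm -12.78 yaw rel deg -1.25 n 21 res [ 11.   11.2  -4.5  12.7 -23.7 -26.8 -12.5  18.7 -12.8 -12.9  18.3  18.3
  18.2  18.2  18.  -22.1 -24.4 -23.7 -12.3  15.1  15.8]
rung conf 0.84 along 7.3 ext 170.5 across -4.75 yaw rel -1.65 pca -1.53
```

View pics/w11.png

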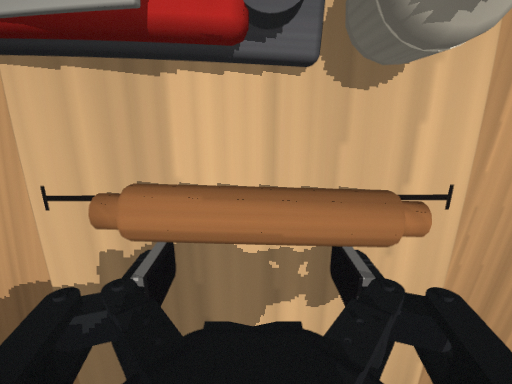

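```bash
python3 -m handwheel '0 0 -0.8 0 0 0 85;0 0 -0.8 0 0 0 85;0 0 -0.8 0 0 0 85;0 0 -0.7 0 0 0 85;0 0 -0.6 0 0 0 85;0 0 -0.5 0 0 0 85;0 0 -0.4 0 0 0 85;0 0 -0.2 0 0 0 85'
python3 - <<'E'
from h import *
go(LR+A*.004-N*.0265+[0,0,-.006],1)
thin()
E
python3 -m handwheel '0 0 0 0 0 0 85;0 0 4 0 0 0 85;0 0 20 0 0 0 85;-20 0 35 0 0 0 85;-45 0 20 0 0 0 85;-45 0 0 0 0 0 85;-30 0 0 0 0 0 85;0 0 0 0 0 0 85'
python3 - <<'E'
from h import *
go(LR+A*.004-N*.0265+[0,0,.128],1)
thin("pics/w12.png")
E
```

```text
clock: 18.55
position: [0.5786, -0.1436, 0.0056]
ee_rot: [0.468, 0.53, -0.469, 0.529]
ft_force: [0.6, -0.6, 0.3]
grip_width: 0.995
clock 18.55 pos [ 0.5786 -0.1436  0.0056] F [ 0.6 -0.6  0.3] grip 0.995
shift [-0.4 -0.1  1.7] rot [-0.0002  0.      0.002 ]
toolY [ 0.993  0.122 -0.002] toolZ [ 0.122 -0.993  0.   ] shift in goal axes [-0.4 -0.1  1.7]
line: offset mm -7.22 yaw rel deg 1.52 n 21 res [ 10.3  10.1  -1.7 -29.8 -21.5 -28.7  20.   19.4 -12.2  18.   17.   16.6
  16.1  15.5  14.9 -26.1 -32.6 -28.2  11.    6.6   5.2]
rung conf 0.55 along 7.5 ext 170.3 across 0.26 yaw rel -1.55 pca -1.54
clock: 19.45
position: [0.5909, -0.2231, 0.1509]
ee_rot: [0.469, 0.527, -0.468, 0.532]
ft_force: [0.4, 0.5, -0.1]
grip_width: 0.992
clock 19.45 pos [ 0.5909 -0.2231  0.1509] F [ 0.4  0.5 -0.1] grip 0.992
shift [ 10.6  -2.8 -78.8] rot [-0.0008  0.0038 -0.0049]
toolY [0.993 0.121 0.005] toolZ [ 0.121 -0.993  0.004] shift in goal axes [ 10.9  -2.7 -78.7]
line: offset mm -7.78 yaw rel deg -1.79 n 21 res [ 5.   5.3  5.6  1.8 -1.9 -3.  -2.7 -2.8 -2.6 -2.3 -2.8 -2.6 -2.4 -2.9
 -2.7 -2.4 -2.6 -1.6  2.4  3.5 11.6]
rung conf 0.96 along 7.4 ext 163.4 across 0.27 yaw rel -1.52 pca -1.5
```

View pics/w12.png

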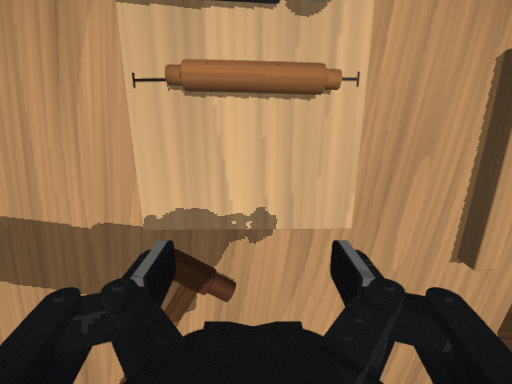

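Run:
```python
from h import *
c=shot("wrist")
for al in ([-.098,-.094,-.09,-.086],[.094,.098,.101]):
    t,o=band(c,LR,.012,0,al)
    for a,row in zip(al,o):
        g=row.astype(float).mean(1); s=slice(60,101); w=np.clip(np.median(g[s])-g[s]-25,0,None); print(round(a*1000),"line across",((w*t[s]).sum()/w.sum()*1000).round(2))
b=cv2.resize(c["color"][45:110,120:370],None,fx=3.2,fy=3.2,interpolation=cv2.INTER_CUBIC);cv2.imwrite("pics/w13.png",b)
s=shot("scene");cv2.imwrite("pics/s13.png",cv2.resize(s["color"][90:290,150:400],None,fx=3,fy=3))
c=shot("top");r=rectify(c,.012,.42,.7,-.18,.12,2/3)
cv2.imwrite("pics/t13.png",cv2.resize(r,None,fx=1.6,fy=1.6))
```

```text
-98 line across 0.33
-94 line across 0.32
-90 line across 0.29
-86 line across 0.28
94 line across 0.86
98 line across 0.89
101 line across 0.89
```

View pics/w13.png

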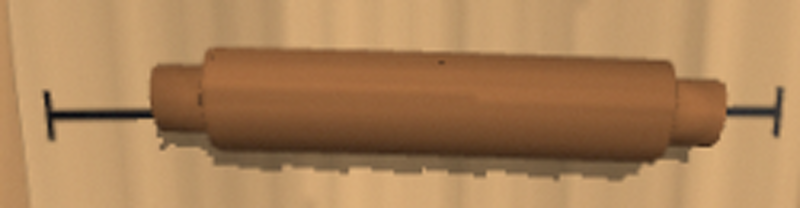

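View pics/t13.png

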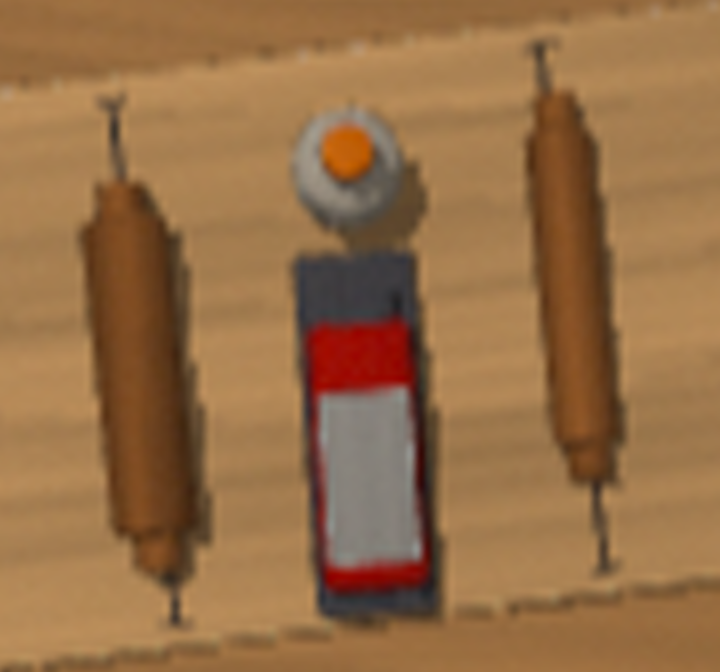

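View pics/s13.png

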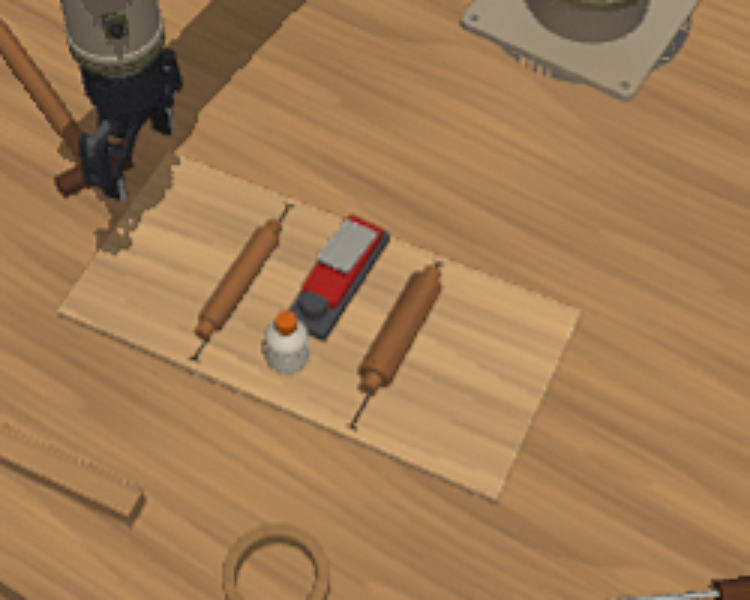

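Run:
```python
from workcell import manip,hand_in
print(hand_in(), manip.get_obs()["clock"])
```

```text
the job is handed in; nothing more can be done
the job is handed in; nothing more can be done
```

I rolled both rungs onto their lines, the thick one first (left line) and then the thin one (right line). I pushed only with the open fingers, slowed down for the last stretch, and backed off clear before handing in at about 20 s.

| Rung | Off-centre across its line | Turned against its line | Line showing past the two ends |
|---|---|---|---|
| Thick | about 0.1 mm | about 0.7° | roughly 20 and 37 mm |
| Thin | about 0.3 mm | about 1.7° | roughly 20 and 35 mm |

- **What was less good:** the thin rung kept part of its starting skew. Pushing it with both fingers only brought it from about 2.6° to about 1.7°. I left it, because straightening it further would have meant putting a finger on each side of it, close to a grasp.
- **One check that failed:** my automatic line fit gave nonsense once the rung covered the line. I measured the right line's exposed ends instead, and those figures were consistent.
- **Everything else:** the glue bottle, plane and mallet showed no movement in the last pictures, which I judged by eye. The screwdriver and short offcut were not in that last check, and the arm never worked near them. The force readings I took stayed under about 2 N.

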